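# Zero the scale and bring the test plug to it in tongs

### The arm

A 6-joint arm with a two-finger parallel gripper is mounted at the origin on the work surface. World frame = base frame: x ahead of the robot, y to its left, z up, the work surface at z = 0. Lengths are in m, angles in rad, forces in N, time in s.
With the tool pointing down it reaches from about 0.425 to 0.95 m from the base axis. Payload 3.5 kg.
Tool frame: the origin (TCP) lies between the finger pads; the fingertips stand 22 mm ahead of it and the grasp point (between the pads) lies 3 mm ahead of it (ctrl.nose_length is the z of the fingertips in the tool frame, in m); z points along the fingers, y is the line along which they close (so a half turn about z gives the same grasp; the last joint's range is limited). The gripper opens to 85 mm and grips with 20 to 120 N. Pads are 22 mm wide; open, the fingers measure 114 mm over their backs; the gripper's body (76 mm by 85 mm) begins 54 mm behind the grasp point. The pads swing forward as they close: fully open they stand 13 mm farther back than shut.
Start: joints at [1.114, 0.286, 1.577, -0, 1.279, -0.15], TCP at [0.204, 0.643, 0.253] pointing down, gripper open.
Joint ranges: [-2.77, 2.77], [-0.9, 2.22], [0.21, 2.48], [-1.53, 4.67], [0.24, 2.81], [-2.84, 2.84]. Speed limits (rad/s): [2.79, 2.79, 3.14, 3.14, 3.14, 3.14].

### API

Orientations are given as a unit quaternion [x, y, z, w].
In Python, from plant import ctrl gives the robot as it stands. The module is installed in compiled form; this text tells all that it offers.
- The arm moves only by the tool send_rows, never from a script. Its argument "rows" is text: rows parted by semicolons, each of 7 numbers parted by spaces: the turn, a rotation vector about the tool's x, y, z in parts of the range, where 1.0 means 45 degrees, then the shift along the tool's x, y, z in fractions of the full range, 1 being 600 mm, then the opening, from -1 (shut) to 1 (fully open). A call has 1 to 8 rows; each row is the pose to reach, as a shift and turn from the pose commanded when the call began, along the tool's axes at that moment; what a row does not reach only later rows make up. A row lasts 1/8 s, in which the tool goes at most 62.5 mm and 10.7 degrees, less where a joint would pass 70% of its speed; a pose out of reach is approached as far as the arm can. No shift or turn number may pass 1 either way. A call with a gripper value outside its range is refused whole. The fingers move at their own pace and stop on an object; "grip_force" is the grip in N (left out, the last holds). Time passes only in rows, so rows that repeat a pose let the fingers close. It gives the time, the measured TCP pose, the force, the opening and the grip force at its end, in the units of the state.
- ctrl.get_state(): the state, without advancing time (a new reading comes with each control period).
- ctrl.read_camera(name): name is "scene" or "top" or "wrist"; returns a dict with "color" (384x512x3 uint8, red, green, blue), "fx", "fy", "cx", "cy" (pixels), "extrinsics" (4x4, takes a point from world to camera coordinates). Camera axes: x right, y down, z forward; pixel columns grow to the right and rows downward; lengths in m; the calibration is good to about 2 mm. A picture is of the moment at which its call begins. There is no depth.
- ctrl.sign_off(): hands the job in; it is judged then, once.
Trained networks look in a picture, given as the dict that the camera call returned (one of the last four; its "shot" number tells which), for a name from the list of things; names that differ only in an ending like _2 or _b are one class to them, and where a whole thing is asked for, a point or a joint stands for the part that bears it (a point fixed in the world has none). Each returns a list of dicts, best first, with "p" (0 to 1); they miss things now and then, are a little off and sometimes report something else, mostly with a low value. They report only what shows in the picture. A call takes as long as a camera call. They do not tell look-alikes from the thing itself.
- ctrl.look_for(picture, target): "position" ([x, y, z] in m, in the coordinates of the camera as it stood for that picture, good to about 4 mm: the middle of the surface that is visible of it).
The state is a dict: "time": time; "qpos": joint angles; "dq": joint speeds; "joint_efforts": joint torques, N m; "eef_pos": TCP position; "tcp_rot": TCP orientation; "contact_force": force on the tool from outside, world axes, zero at the start; "wrist_torque": the same for the moment, N m; "opening": opening from 0.0 (shut) to 1.0 (fully open); "finger_force": force on a finger pad.
Only numpy, scipy, OpenCV 4.12 (cv2) and the standard library are available. Lean on these libraries where they do the work, as an engineer would, in place of code of your own. Each camera call takes 0.05 s, during which the arm holds its last target. There are 200 camera calls.

### The job

Turn the bench scale's knob until its pointer stands at zero (the one long mark on the dial). Then pick up the steel tongs, close them on the round upright test plug on the curing board, and finish holding the plug in the tongs, still and upright, about 5 to 10 cm above the middle of the scale's pan, not setting it down or letting go. Only the tongs may touch the plug, and leave the other castings and everything else on the bench where they are.

Things in the scene. Friction and masses are not known exactly. Their poses are not given: they have to be found in the camera images.
- scale: Fixed bench scale: grey plinth 160 (x) x 300 (y) x 45 mm high, origin under its centre. A round steel pan stands on its +y half (centre 60 mm along +y) and a knob on a white dial (100 mm across) on its -y half (axis 90 mm along -y). Dial: short marks every 0.2 rad and one long thick mark, zero, on the knob's -x side.
- pan_top (a point): Centre of the pan's top face, 65 mm above the bench; the pan is 130 mm across. Axes as the scale's.
- knob_grip (a point): On the knob's vertical axis, 22 mm above the plinth's top (67 mm above the bench): height to grip. The knob is a black upright bar 44 mm long, 12 mm thick, its top 32 mm above the plinth, on a 46 mm round skirt. This frame turns with the knob: x along the bar, and the small pointer nose (with a white line on the bar's top) at its -x end, so -x is the way it points.
- zero_knob (a joint): Knob angle, rad: 0 when the pointer is on the long zero mark, growing clockwise seen from above; starts 0.35 to 1.3, so it is to be turned back counter-clockwise. Turns freely to +-1.6, stays where it is left (friction about 0.05 N m).
- board: Fixed grey plastic curing board 100 (x) x 250 (y) x 20 mm high, origin under its centre. Three castings of the same tan material stand on it in a row along its y, 80 mm apart, in any order. More than 50 mm beyond its far edge stand fixed tubs up to 130 mm high.
- plug: The test plug: loose upright round cylinder, 28 mm across, 45 mm high, about 35 g; origin at the centre of its underside. The only tall round one.
- block: Bystander casting on the board: square, 30 x 30 x 42 mm high; origin under its centre.
- disc: Bystander casting on the board: flat disc, 42 mm across, 18 mm high; origin under its centre.
- tongs: Loose sprung steel tongs, 115 g, 260 mm long, lying flat: two arms side by side, upright strips 24 mm high, 4 mm thick. Jaws to +x, y across; origin under the hinge block at the rear (block and ring reach 34 mm behind it). The arms hinge on vertical pins at y=+-12 mm, move mirror-wise and spring apart; squeezing the outsides at tongs_grip closes the jaws, 10 N a side at rest, 12 N at a 28 mm gap.
- tongs_grip (a point): Midway between the arms where to squeeze, 95 mm ahead of the hinge, 12 mm above the tongs' underside; axes as the tongs'. Flat grip parts run 60 to 135 mm ahead of the hinge; over their outsides 54 mm at rest, 39 mm when the jaws are 28 mm apart (the jaws then parallel). The centre of mass is near here.
- tongs_jaws (a point): Midway between the jaws, 207 mm ahead of the hinge (112 mm ahead of tongs_grip), 12 mm above the underside; axes as the tongs'. Jaws: flat upright plates 40 mm long, 24 mm high, 187 to 227 mm ahead of the hinge, 61 mm apart at rest.
- tongs_left: The tongs' arm on their +y side; origin at its hinge pin.
- tongs_right: The tongs' arm on their -y side; origin at its hinge pin.
- mix_cup: Bystander: loose clear cup, 76 mm across, 60 mm high; origin under its centre.
- spreader: Bystander: loose spatula lying flat on the bench this side of the board, about 200 mm long, under 25 mm high, roughly along y.
- hardener: Bystander: loose small jar, 56 mm across, 55 mm high; origin under its centre.
There are look-alikes about, which are no part of the job. What is shaped like the plug but purple or yellow is not meant.

How it is judged:
By the outcome, as a careful person would: the job done as asked, in the order asked, and still so for the second after the job is handed in, while the arm keeps its last pose, push and grip.
It also fails if it takes over 64 s, if anything falls off the work surface, if the arm or the gripper's body presses on something with over 40 N, if the wrist force passes 120 N, or if a joint passes its speed limit or range.

## Working session

There is one attempt and no reset: what is moved stays moved. The work goes in short steps, Python scripts to look and compute and a tool call to move; the robot and the scene stay as the last step left them, time stands still between calls to the robot, and variables do not carry over. Pictures are saved under pics/ and viewed, at most 10 in all, crops included, and the job is handed in when it is done.

Besides the shell and the picture viewer there is one more tool, called after ">>>" as a command line: name --argument value ..., lists and objects as JSON in quotes. send_rows: Moves the arm, as the interface text tells. Its arguments: {"type":"object","properties":{"rows":{"type":"string"},"grip_force":{"type":"number"}},"required":["rows"]}

```bash
mkdir -p pics
cat > h.py <<'E'
import numpy as np, cv2
from plant import ctrl
from scipy.spatial.transform import Rotation as R
def w(pic,p):
    E=np.array(pic["extrinsics"]); return E[:3,:3].T@(np.array(p)-E[:3,3])
def ray(pic,u,v,z):
    E=np.array(pic["extrinsics"]); d=E[:3,:3].T@np.array([(u-pic["cx"])/pic["fx"],(v-pic["cy"])/pic["fy"],1]); c=-E[:3,:3].T@E[:3,3]
    return c+d*(z-c[2])/d[2]
def proj(pic,P):
    E=np.array(pic["extrinsics"]); q=E[:3,:3]@np.array(P)+E[:3,3]; return np.array([pic["fx"]*q[0]/q[2]+pic["cx"],pic["fy"]*q[1]/q[2]+pic["cy"]])
def save(pic,name): cv2.imwrite("pics/"+name,pic["color"][:,:,::-1])
def tool(P,yaw=None):
    s=ctrl.get_state(); r=R.from_quat(s["tcp_rot"]); return r.inv().apply(np.array(P)-s["eef_pos"])*1000
E
python3 - <<'E'
from h import *
import pickle
np.set_printoptions(precision=4,suppress=True)
s=ctrl.get_state(); print({k:s[k] for k in("time","eef_pos","tcp_rot","opening")}); print(R.from_quat(s["tcp_rot"]).as_matrix())
P={}
for c in("top","scene"):
    p=ctrl.read_camera(c); P[c]=p; save(p,c+"0.png")
    print(c,p["fx"],p["cx"],p["cy"],np.array(p["extrinsics"]))
    for t in("scale","knob_grip","board","plug","block","disc","tongs","tongs_left","tongs_right","mix_cup","spreader","hardener"):
        print(t,[(round(d["p"],2),w(p,d["position"])) for d in ctrl.look_for(p,t)[:3]])
pickle.dump(P,open("p0.pkl","wb"))
im=np.hstack([P["top"]["color"]]);
cv2.imwrite("pics/a.png",cv2.resize(P["top"]["color"][:,:,::-1],(800,600),interpolation=cv2.INTER_CUBIC))
cv2.imwrite("pics/b.png",cv2.resize(P["scene"]["color"][:,:,::-1],(800,600),interpolation=cv2.INTER_CUBIC))
E
```

```text
{'time': 0.0, 'eef_pos': array([0.2036, 0.6429, 0.2519]), 'tcp_rot': array([ 0.1528,  0.9883, -0.0011, -0.0003]), 'opening': 0.9972275165690484}
[[-0.9533  0.302  -0.001 ]
 [ 0.302   0.9533 -0.0021]
 [ 0.0003 -0.0023 -1.    ]]
top 381.9236768089889 255.8468388615922 191.2679663749412 [[ 0.0196 -0.9997 -0.0149  0.0061]
 [-0.9843 -0.0167 -0.1757  0.5481]
 [ 0.1754  0.0181 -0.9843  1.1488]
 [ 0.      0.      0.      1.    ]]
scale [(0.84, array([0.5579, 0.2939, 0.0462])), (0.41, array([ 0.6334, -0.1084,  0.0628]))]
knob_grip [(0.75, array([0.5617, 0.2994, 0.0457])), (0.59, array([0.5703, 0.2131, 0.0554]))]
board [(0.72, array([ 0.6515, -0.0412,  0.0233])), (0.28, array([ 0.6583, -0.0375,  0.0619]))]
plug [(0.67, array([ 0.651 , -0.0413,  0.0236])), (0.48, array([ 0.633 , -0.1075,  0.0655]))]
block [(0.48, array([ 0.6586, -0.0407,  0.0636]))]
disc [(0.5, array([0.6518, 0.046 , 0.0417]))]
tongs [(0.95, array([ 0.49  , -0.318 ,  0.0249])), (0.72, array([0.5699, 0.2099, 0.054 ]))]
tongs_left [(0.61, array([ 0.5252, -0.304 ,  0.0231])), (0.35, array([ 0.4877, -0.3207,  0.0242]))]
tongs_right
[... 631 characters left out ...]
 0.0216])), (0.29, array([ 0.4062, -0.1429,  0.0484]))]
plug [(0.72, array([ 0.7028, -0.2165,  0.0387])), (0.59, array([ 0.6414, -0.108 ,  0.0588])), (0.48, array([ 0.5556, -0.2108,  0.039 ]))]
block [(0.79, array([ 0.671 , -0.0372,  0.0608]))]
disc [(0.79, array([0.6586, 0.0485, 0.0427]))]
tongs [(0.57, array([ 0.5115, -0.3323,  0.016 ]))]
tongs_left [(0.83, array([ 0.5319, -0.3055,  0.0138]))]
tongs_right [(0.79, array([ 0.5274, -0.361 ,  0.0133])), (0.43, array([ 0.5368, -0.3064,  0.0125]))]
mix_cup [(0.88, array([0.3847, 0.0618, 0.0383]))]
spreader [(0.86, array([ 0.5041, -0.0386,  0.0034])), (0.5, array([ 0.5136, -0.3339,  0.0169]))]
hardener [(0.95, array([ 0.4072, -0.1428,  0.0472]))]
```

View pics/a.png

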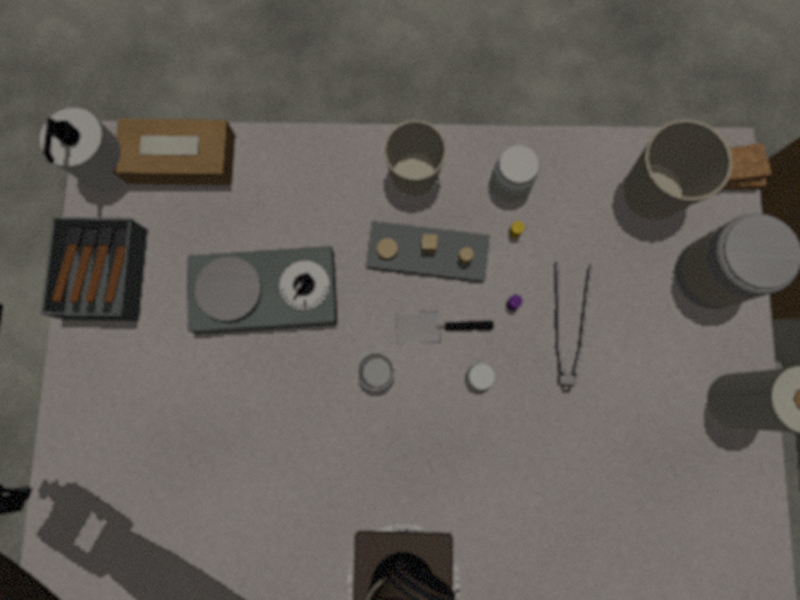

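View pics/b.png

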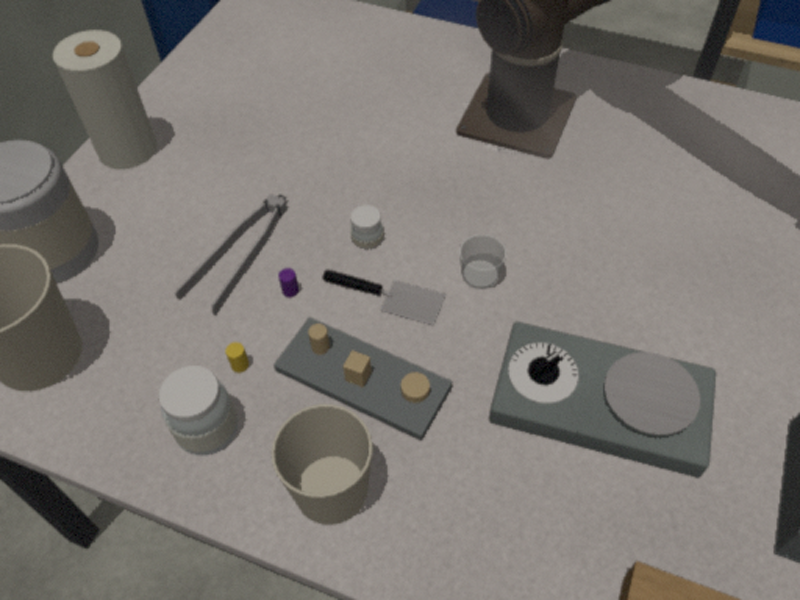

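The top view shows the scale at (260,290), with its knob at (305,285). The board's castings run disc, block, plug from left to right, with the plug at (466,255). The tongs lie at (570,325) with jaws pointing away from the robot, and the purple (514,302) and yellow (517,229) look-alikes stand nearby. In the scene view the pointer is turned from zero toward +y. I'm moving above the knob for a closer look.

Careful with the scale: shifts go in shares of 600 mm and turns go in shares of 45 degrees. That gives: -470 mm / 600 = -0.7833, -260 mm / 600 = -0.4333.

>>> send_rows --rows "0 0 0 -0.1 -0.0617 0 1;0 0 0 -0.2 -0.1233 0 1;0 0 0 -0.3 -0.185 0 1;0 0 0 -0.4 -0.2467 0 1;0 0 0 -0.5 -0.31 0 1;0 0 0 -0.6 -0.3717 0 1;0 0 0 -0.7 -0.4333 0 1;0 0 0 -0.7833 -0.4967 0 1"

```text
time: 2.3
eef_pos: [0.5284, 0.2606, 0.2537]
tcp_rot: [0.153, 0.988, 0.0, 0.0]
contact_force: [0.5, 1.3, -1.4]
opening: 1.002
finger_force: 0.0
```

Run:
```python
from h import *
np.set_printoptions(precision=4,suppress=True)
s=ctrl.get_state(); print(s["time"],s["eef_pos"])
p=ctrl.read_camera("wrist"); E=np.array(p["extrinsics"]); print(p["fx"],p["cx"],p["cy"],-E[:3,:3].T@E[:3,3],E[:3,:3])
for t in("scale","knob_grip"): print(t,[(round(d["p"],2),w(p,d["position"])) for d in ctrl.look_for(p,t)[:3]])
import pickle; pickle.dump(p,open("k.pkl","wb"))
cv2.imwrite("pics/c.png",cv2.resize(p["color"][:,:,::-1],(800,600),interpolation=cv2.INTER_CUBIC))
```

```text
2.3 [0.5284 0.2606 0.2537]
282.8313028128859 254.65617259698323 190.6929697308443 [0.4484 0.2867 0.3749] [[ 0.3019  0.9533  0.0004]
 [ 0.9008 -0.2854  0.3272]
 [ 0.312  -0.0984 -0.945 ]]
scale [(0.96, array([0.5501, 0.3102, 0.046 ]))]
knob_grip [(0.85, array([0.577 , 0.2144, 0.0503]))]
```

View pics/c.png

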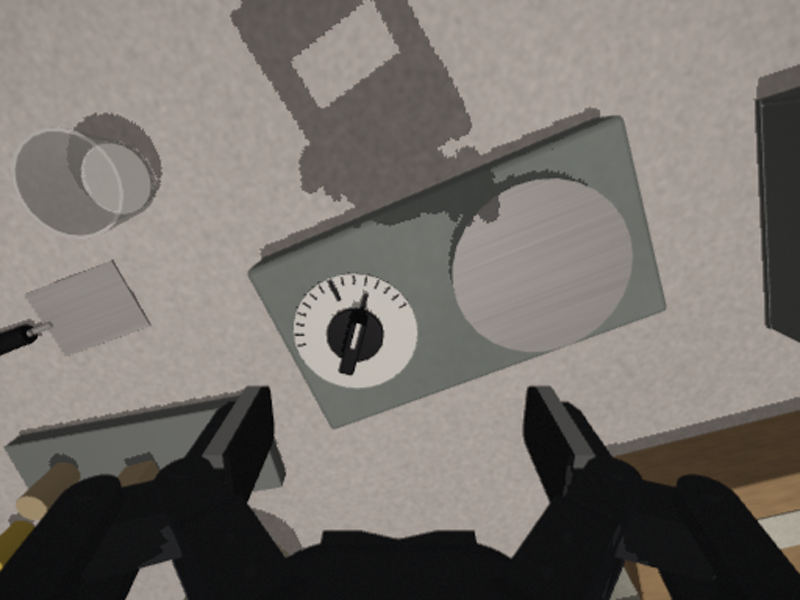

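The wrist view shows the dial centred near (356,330). The long zero mark is at (335,291), the pointer is at (364,296), and the bar's tail is at (346,372). The pan is at (543,265), with plinth corners at (249,270), (623,117), (665,308) and (333,428).

Run:
```python
from h import *
import pickle
np.set_printoptions(precision=4,suppress=True)
p=pickle.load(open("k.pkl","rb")); k=.64
C=np.array([ray(p,u*k,v*k,.045)[:2] for u,v in((249,270),(623,117),(665,308),(333,428))]); print(C)
print("edges",[np.linalg.norm(C[i]-C[(i+1)%4]) for i in range(4)],"ctr",C.mean(0))
d=(C[1]-C[0])+(C[2]-C[3]); yaw=np.arctan2(-d[0],d[1]); c=C.mean(0); yv=np.array([-np.sin(yaw),np.cos(yaw)])
print("yaw",yaw,"pan",c+.06*yv,"knob",c-.09*yv, "pan ray",ray(p,543*k,265*k,.065)[:2],"dial ray",ray(p,356*k,330*k,.046)[:2])
im=p["color"]; crop=im[165:255,180:275][:,:,::-1]
# white dial fit
g=cv2.cvtColor(im,cv2.COLOR_RGB2GRAY); m=np.zeros_like(g); m[165:255,182:272]=(g[165:255,182:272]>155)*255
cn=max(cv2.findContours(m,cv2.RETR_EXTERNAL,cv2.CHAIN_APPROX_NONE)[0],key=cv2.contourArea); h=cv2.convexHull(cn)
W=np.array([ray(p,u+0.,v+0.,.046)[:2] for u,v in cn[:,0]]); 
el=cv2.fitEllipse(h); print("el",el,ray(p,*el[0],.046), np.ptp(W,0))
cv2.imwrite("pics/d.png",cv2.resize(crop,None,fx=6.3,fy=6.3,interpolation=cv2.INTER_CUBIC))
```

```text
[[0.5008 0.1496]
 [0.478  0.4409]
 [0.6296 0.4526]
 [0.6555 0.1614]]
edges [np.float64(0.2922002926286877), np.float64(0.1520576225493159), np.float64(0.2923378318567352), np.float64(0.1551651390870412)] ctr [0.566  0.3011]
yaw 0.08319945869840407 pan [0.561  0.3609] knob [0.5735 0.2114] pan ray [0.5584 0.3622] dial ray [0.5729 0.2119]
el ((227.0539093017578, 211.39280700683594), (72.27169799804688, 78.84951782226562), 101.53638458251953) [0.5728 0.2109 0.046 ] [0.0995 0.0989]
```

View pics/d.png

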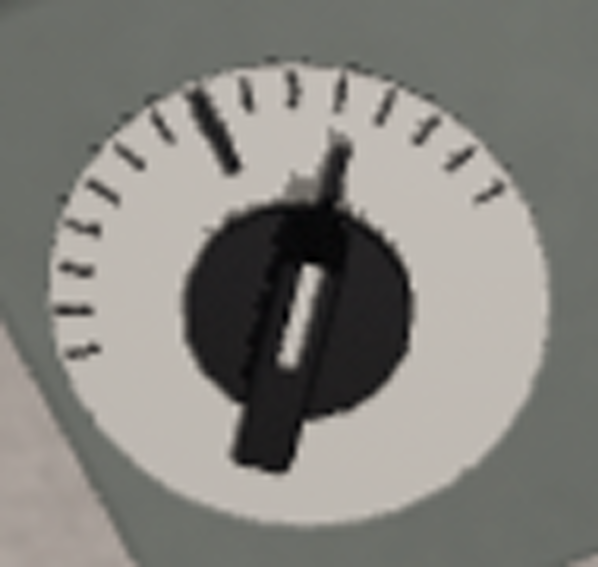

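Run:
```python
from h import *
import pickle
np.set_printoptions(precision=4,suppress=True)
p=pickle.load(open("k.pkl","rb")); f=lambda u,v,z: ray(p,180+(u+.5)/6.3-.5,165+(v+.5)/6.3-.5,z)[:2]
a,b=f(197,95,.046),f(233,170,.046); l,t=f(316,265,.077),f(289,365,.077)
K=np.array([.573,.2112]); ang=lambda d: np.arctan2(d[1],-d[0])  # clockwise from world -x
nose=f(338,140,.06)
print("mark",a,b,ang(a-b),ang((a+b)/2-K),"line",l,t,ang(l-t),"nose",nose,ang(nose-K))
s=ctrl.get_state(); X=R.from_quat(s["tcp_rot"]).as_matrix()[:,0]; print("toolx",ang(X[:2])); print("to knob",tool([.573,.2112,.070]),ctrl.nose_length)
```

```text
mark [0.5274 0.2061] [0.5439 0.2074] -0.08157701154174625 -0.11924577171725771 line [0.5565 0.2229] [0.5738 0.2116] 0.5787239034161566 nose [0.5402 0.2314] 0.5527450850773574
toolx 0.31196277751289175
to knob [-56.947  -32.6612 183.3657] 0.022
```

Run:
```python
from h import *
p=ctrl.read_camera("wrist")
s=ctrl.get_state(); print(s["time"],s["eef_pos"]); print(tool([.573,.2112,.070]))
```

```text
2.5 [0.52772041 0.26124437 0.25328891]
[-58.46653568 -33.92027539 183.25005922]
```

Converted, 181 mm / 600 = 0.3017, -58.5 mm / 600 = -0.0975, 15.1 degrees / 45 = 0.3356.

>>> send_rows --rows "0 0 0.1778 -0.05 -0.0283 0.05 0;0 0 0.3356 -0.0967 -0.0567 0.1333 0;0 0 0.3356 -0.0975 -0.0567 0.2083 0;0 0 0.3356 -0.0975 -0.0567 0.25 0;0 0 0.3356 -0.0975 -0.0567 0.275 0;0 0 0.3356 -0.0975 -0.0567 0.2917 0;0 0 0.3356 -0.0975 -0.0567 0.3017 0;0 0 0.3356 -0.0975 -0.0567 0.3017 0" --grip_force 30

```text
time: 3.5
eef_pos: [0.5735, 0.2126, 0.0736]
tcp_rot: [0.281, 0.96, 0.001, 0.001]
contact_force: [0.3, 0.5, 0.2]
opening: 0.496
finger_force: 0.0
```

Converted, 2 mm / 600 = 0.0033.

>>> send_rows --rows "0 0 0 0 0 0.0033 -1;0 0 0 0 0 0.0033 -1;0 0 0 0 0 0.0033 -1;0 0 0 0 0 0.0033 -1;0 0 0 0 0 0.0033 -1"

```text
time: 4.12
eef_pos: [0.5742, 0.2101, 0.0753]
tcp_rot: [0.28, 0.96, -0.002, 0.001]
contact_force: [-7.3, -9.1, 18.8]
opening: 0.136
finger_force: 39.9
```

Converted, -4 mm / 600 = -0.0067, -1.7 mm / 600 = -0.0028.

>>> send_rows --rows "0 0 0 0 -0.0028 -0.0067 -1;0 0 0 0 -0.0028 -0.0067 -1"

```text
time: 4.38
eef_pos: [0.574, 0.2099, 0.0755]
tcp_rot: [0.281, 0.96, 0.001, 0.003]
contact_force: [3.9, -3.7, -2.4]
opening: 0.136
finger_force: 35.2
```

Converted, -37.5 degrees / 45 = -0.8333.

>>> send_rows --rows "0 0 -0.1556 0 0 0 -1;0 0 -0.3333 0 0 0 -1;0 0 -0.5111 0 0 0 -1;0 0 -0.6889 0 0 0 -1;0 0 -0.8 0 0 0 -1;0 0 -0.8333 0 0 0 -1;0 0 -0.8333 0 0 0 -1;0 0 -0.8333 0 0 0 -1"

```text
time: 5.38
eef_pos: [0.5739, 0.2098, 0.0754]
tcp_rot: [-0.042, 0.999, -0.001, 0.003]
contact_force: [3.9, -3.1, -1.1]
opening: 0.134
finger_force: 35.2
```

Converted, -120 mm / 600 = -0.2, -80 mm / 600 = -0.1333.

>>> send_rows --rows "0 0 0 0 0 0 -0.2;0 0 0 0 0 0 -0.2;0 0 0 0 0 0 -0.2;0 0 0 0 0 -0.05 -0.2;0 0 0 0.0333 0 -0.1333 0;0 0 0 0.0667 0 -0.2 0;0 0 0 0.0667 0 -0.2 0;0 0 0 0.0667 0 -0.2 0"

```text
time: 6.38
eef_pos: [0.5315, 0.2074, 0.1937]
tcp_rot: [-0.042, 0.999, -0.0, -0.0]
contact_force: [-0.9, 0.1, -0.0]
opening: 0.507
finger_force: 0.0
```

Run:
```python
from h import *
import pickle
s=ctrl.get_state(); print(s["time"],s["eef_pos"],s["tcp_rot"])
p=ctrl.read_camera("wrist"); pickle.dump(p,open("k2.pkl","wb"))
c=proj(p,[.573,.2112,.05]); print(c)
x,y=[int(max(v,45)) for v in c]; x-=45;y-=45; print("origin",x,y)
cv2.imwrite("pics/e.png",cv2.resize(p["color"][y:y+95,x:x+95][:,:,::-1],(600,600),interpolation=cv2.INTER_CUBIC))
```

```text
6.375 [0.53148273 0.20737387 0.19370152] [-4.21736437e-02  9.99110224e-01 -3.92776872e-05 -3.76467432e-04]
[254.25909347 221.92386249]
origin 209 176
```

View pics/e.png

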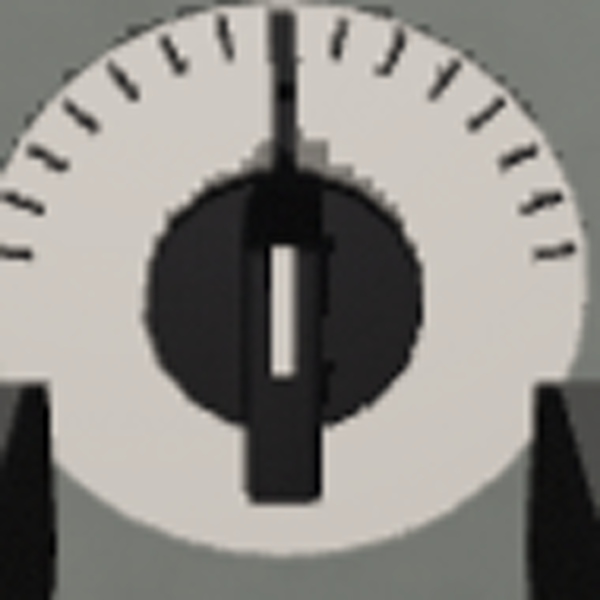

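The pointer now lies in line with the long zero mark: mark and nose at x≈285, white line at x≈283. Next I'm moving to the tongs.

Converted, -420 mm / 600 = -0.7, -100 mm / 600 = -0.1667.

>>> send_rows --rows "0 0 0 0.0167 -0.0667 -0.05 0.5;0 0 0 0.0333 -0.1583 -0.1 0.5;0 0 0 0.05 -0.25 -0.15 0.5;0 0 0 0.075 -0.3417 -0.1667 0.5;0 0 0 0.0917 -0.4333 -0.1667 0.5;0 0 0 0.1083 -0.525 -0.1667 0.5;0 0 0 0.125 -0.6167 -0.1667 0.5;0 0 0 0.1333 -0.7 -0.1667 0.5"

```text
time: 7.42
eef_pos: [0.4867, -0.2198, 0.2922]
tcp_rot: [-0.042, 0.999, 0.001, -0.001]
contact_force: [0.5, -0.3, 0.2]
opening: 0.751
finger_force: 0.0
```

Converted, -110 mm / 600 = -0.1833, -90 mm / 600 = -0.15.

>>> send_rows --rows "0 0 0 0.0083 -0.075 0 0.5;0 0 0 0.0167 -0.15 0 0.5;0 0 0 0.025 -0.1833 0 0.5;0 0 0 0.025 -0.1833 0 0.5;0 0 0 0.025 -0.1833 0 0.5"

```text
time: 8.05
eef_pos: [0.4819, -0.3275, 0.2937]
tcp_rot: [-0.042, 0.999, 0.001, -0.0]
contact_force: [0.4, 1.1, -0.1]
opening: 0.752
finger_force: 0.0
```

Run:
```python
from h import *
import pickle
np.set_printoptions(precision=4,suppress=True)
s=ctrl.get_state(); print(s["time"],s["eef_pos"],s["tcp_rot"])
p=ctrl.read_camera("wrist"); pickle.dump(p,open("t.pkl","wb"))
for t in("tongs","tongs_left","tongs_right","plug","block","spreader"): print(t,[(round(d["p"],2),w(p,d["position"])) for d in ctrl.look_for(p,t)[:3]])
cv2.imwrite("pics/f.png",cv2.resize(p["color"][:,:,::-1],(800,600),interpolation=cv2.INTER_CUBIC))
```

```text
8.05 [ 0.4819 -0.3275  0.2937] [-0.0425  0.9991  0.0008 -0.0003]
tongs [(0.65, array([ 0.4534, -0.3202,  0.0223]))]
tongs_left [(0.81, array([ 0.5057, -0.306 ,  0.025 ]))]
tongs_right [(0.62, array([ 0.5037, -0.3553,  0.0275])), (0.43, array([ 0.6542, -0.0527,  0.0495]))]
plug [(0.93, array([ 0.5422, -0.2188,  0.0454])), (0.67, array([ 0.6971, -0.2225,  0.0332])), (0.6, array([ 0.6338, -0.1199,  0.0584]))]
block [(0.71, array([ 0.6531, -0.0538,  0.0513]))]
spreader [(0.84, array([ 0.4958, -0.0398,  0.0064]))]
```

View pics/f.png

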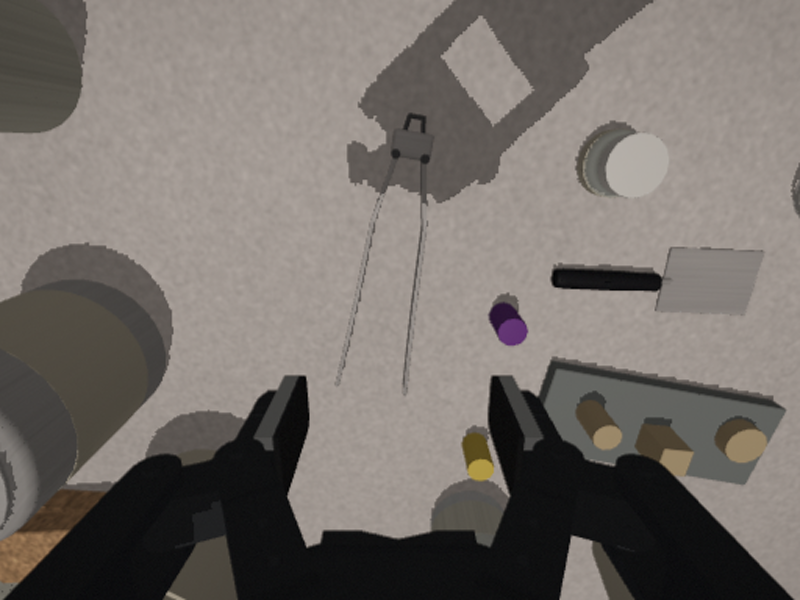

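The hinge pins show at (396,155) and (425,159), and the jaw tips at (338,382) and (405,391). The purple look-alike is at (511,331), the plug's top at (606,437), and the spreader handle ends at (553,278).

Run:
```python
from h import *
import pickle
np.set_printoptions(precision=4,suppress=True)
p=pickle.load(open("t.pkl","rb")); k=.64
r=lambda u,v,z: ray(p,u*k,v*k,z)[:2]
a,b=r(396,155,.026),r(425,159,.026); c,d=r(338,380,.024),r(405,390,.024)
h=(a+b)/2; j=(c+d)/2; dr=j-h; print("pins",a,b,np.linalg.norm(a-b),"tips",c,d,np.linalg.norm(c-d),"len",np.linalg.norm(dr))
y1=np.arctan2(dr[1],dr[0]); n=np.array([-np.sin(y1),np.cos(y1)])
print("yaw",y1,"yaw from pins",np.arctan2(-(b-a)[0],(b-a)[1]),"yaw tips",np.arctan2(-(d-c)[0],(d-c)[1]))
u=dr/np.linalg.norm(dr); print("grip from hinge",h+.095*u,"from tips",j-.132*u)
g=(h+.095*u+j-.132*u)/2; s=ctrl.get_state(); X=R.from_quat(s["tcp_rot"]).as_matrix(); print("tool move",tool([*g,.027]),"toolx yaw",np.arctan2(X[1,0],X[0,0]))
print("plug top",r(606,437,.065)); print("spreader handle end",r(553,278,.015),"purple top",r(511,331,.045))
for q in((550,360),(784,407),(745,484)): print("board",r(*q,.02))
```

```text
pins [ 0.4059 -0.3345] [ 0.4071 -0.3099] 0.02456612173456221 tips [ 0.6242 -0.3743] [ 0.6299 -0.3066] 0.06800102118553382 len 0.22128362260427537
yaw -0.08253235948225891 yaw from pins -0.04537076189571501 yaw tips -0.08396239840545372
grip from hinge [ 0.5012 -0.33  ] from tips [ 0.4955 -0.3296]
tool move [-16.0666  -2.9725 267.5886] toolx yaw -3.0564853168676462
plug top [ 0.6399 -0.1166]
spreader handle end [ 0.5036 -0.1777] purple top [ 0.5485 -0.2175]
board [ 0.5863 -0.1657]
board [0.6192 0.0863]
board [0.7187 0.0796]
```

Converted, 270 mm / 600 = 0.45, 264 mm / 600 = 0.44, 9.7 degrees / 45 = 0.2156.

>>> send_rows --rows "0 0 0.2156 -0.0133 -0.0017 0.0667 0.6;0 0 0.2156 -0.0267 -0.005 0.1583 0.6;0 0 0.2156 -0.0267 -0.005 0.25 0.6;0 0 0.2156 -0.0267 -0.005 0.3333 0.6;0 0 0.2156 -0.0267 -0.005 0.3917 0.6;0 0 0.2156 -0.0267 -0.005 0.425 0.6;0 0 0.2156 -0.0267 -0.005 0.44 0.6;0 0 0.2156 -0.0267 -0.005 0.45 0.6"

```text
time: 9.4
eef_pos: [0.4988, -0.3311, 0.0253]
tcp_rot: [0.043, 0.999, -0.001, 0.001]
contact_force: [0.2, -0.7, 0.6]
opening: 0.798
finger_force: 0.0
```

Converted, 1 mm / 600 = 0.0017.

>>> send_rows --rows "0 0 0 0 0 0.0017 0.4;0 0 0 0 0 0.0017 0.3;0 0 0 0 0 0.0017 0.25;0 0 0 0 0 0.0017 0.2;0 0 0 0 0 0.0017 0.16;0 0 0 0 0 0.0017 0.16;0 0 0 0 0 0.0017 0.16" --grip_force 40

```text
time: 10.28
eef_pos: [0.4991, -0.3314, 0.0255]
tcp_rot: [0.043, 0.999, -0.001, 0.001]
contact_force: [-1.4, 1.0, 6.5]
opening: 0.584
finger_force: 11.8
```

Converted, -120 mm / 600 = -0.2, -110 mm / 600 = -0.1833.

>>> send_rows --rows "0 0 0 0 0 -0.005 0.16;0 0 0 0 0 -0.0167 0.16;0 0 0 0 0 -0.0417 0.16;0 0 0 0 0 -0.0833 0.16;0 0 0 0 0 -0.1333 0.16;0 0 0 0 0 -0.1833 0.16;0 0 0 0 0 -0.2 0.16;0 0 0 0 0 -0.2 0.16"

```text
time: 11.28
eef_pos: [0.4982, -0.3306, 0.1441]
tcp_rot: [0.043, 0.999, -0.001, 0.001]
contact_force: [-0.5, -0.2, -0.5]
opening: 0.583
finger_force: 9.4
```

Run:
```python
from h import *
import pickle
np.set_printoptions(precision=4,suppress=True)
s=ctrl.get_state(); print(s["time"],s["eef_pos"],s["tcp_rot"],s["opening"],s["wrist_torque"])
p=ctrl.read_camera("wrist"); pickle.dump(p,open("g.pkl","wb"))
q=ctrl.read_camera("scene"); pickle.dump(q,open("g2.pkl","wb"))
for P in(p,q):
  for t in("plug","block","board","tongs_left","tongs_right"): print(t,[(round(d["p"],2),w(P,d["position"])) for d in ctrl.look_for(P,t)[:3]])
cv2.imwrite("pics/g.png",np.vstack([cv2.resize(p["color"][:,:,::-1],(400,300)),q["color"][80:280,60:460][:,:,::-1]]))
```

```text
11.275 [ 0.4982 -0.3306  0.1441] [ 0.0426  0.9991 -0.0005  0.0006] 0.5828748190030378 [0.0173 0.0233 0.0392]
plug [(0.8, array([ 0.5393, -0.2168,  0.046 ])), (0.64, array([ 0.6949, -0.2242,  0.0366])), (0.62, array([ 0.6314, -0.1216,  0.0552]))]
block []
board [(0.96, array([ 0.6204, -0.13  ,  0.0211]))]
tongs_left [(0.85, array([ 0.4659, -0.3088,  0.1453]))]
tongs_right [(0.74, array([ 0.4665, -0.3435,  0.1467]))]
plug [(0.8, array([ 0.7024, -0.2202,  0.0379])), (0.64, array([ 0.642 , -0.1118,  0.0566])), (0.47, array([0.6568, 0.0497, 0.0425]))]
block [(0.81, array([ 0.6677, -0.0381,  0.0607]))]
board [(0.73, array([ 0.67  , -0.0225,  0.0216]))]
tongs_left [(0.6, array([ 0.5605, -0.3078,  0.1271]))]
tongs_right []
```

View pics/g.png

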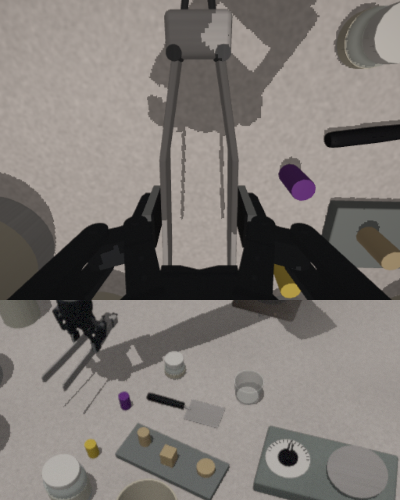

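The tongs are held level and free of the bench, with the jaws open in the lower panel at (44,378) and (67,386). Next I'm fitting the plug's position by its silhouette in three cameras, and the tongs' pose in the grip.

Run:
```python
from h import *
import pickle
from scipy.optimize import minimize
np.set_printoptions(precision=4,suppress=True)
P0=pickle.load(open("p0.pkl","rb")); t=pickle.load(open("t.pkl","rb")); g=pickle.load(open("g.pkl","rb")); g2=pickle.load(open("g2.pkl","rb"))
th=np.linspace(0,2*np.pi,40)
def fit(p,c0):
    c=proj(p,[*c0,.042]); hsv=cv2.cvtColor(p["color"],cv2.COLOR_RGB2HSV)
    m=((hsv[...,0]>10)&(hsv[...,0]<28)&(hsv[...,1]>75)).astype(np.uint8)
    n,l,st,ce=cv2.connectedComponentsWithStats(m); i=min([i for i in range(1,n) if st[i,4]>15],key=lambda i:np.linalg.norm(ce[i]-c)); m=(l==i).astype(float)
    m=cv2.GaussianBlur(m,(0,0),1)
    def cost(x):
        pts=np.array([proj(p,[x[0]+.014*np.cos(a),x[1]+.014*np.sin(a),z]) for a in th for z in(.02,.065)])
        s=np.zeros(m.shape,np.uint8); cv2.fillConvexPoly(s,np.round(cv2.convexHull(pts.astype(np.float32))*16).astype(np.int32),255,cv2.LINE_AA,4)
        return ((cv2.GaussianBlur(s/255.,(0,0),1)-m)**2).sum()
    r=minimize(cost,c0,method="Nelder-Mead",options=dict(initial_simplex=np.array(c0)+[[0,0],[.008,0],[0,.008]],xatol=1e-4)); return r.x,r.fun,st[i]
for n,p in(("top",P0["top"]),("scene",P0["scene"]),("wrist t",t),("scene g",g2),("wrist g",g)): print(n,*fit(p,[.637,-.112]))
a,b=[ray(g,u*1.28,v*1.28,.144)[:2] for u,v in((174,52),(223,52))]; h=(a+b)/2; print("pins",a,b,np.linalg.norm(a-b),h)
c,d=[ray(g2,u,v,.143)[:2] for u,v in((104,158),(127,166))]; print("tips",c,d,np.linalg.norm(c-d),(c+d)/2,np.linalg.norm((c+d)/2-h))
s=ctrl.get_state(); X=R.from_quat(s["tcp_rot"]).as_matrix(); print(X[:,:2].T)
```

```text
top [ 0.64   -0.1149] 17.08954914223422 [294 159   8  11  67]
scene [ 0.6382 -0.1147] 34.852959625159016 [198 208  13  18 175]
wrist t [ 0.6404 -0.1155] 46.19108415690343 [369 256  29  31 547]
scene g [ 0.6381 -0.1143] 35.097787720587654 [198 208  13  19 174]
wrist g [ 0.6413 -0.1138] 72.53930860525124 [ 457  291   55   54 1720]
pins [ 0.4038 -0.3344] [ 0.4059 -0.3098] 0.024702991420142116 [ 0.4049 -0.3221]
tips [ 0.6327 -0.358 ] [ 0.6338 -0.2968] 0.06116903092355196 [ 0.6333 -0.3274] 0.22846719785295405
[[-0.9964  0.085   0.0002]
 [ 0.085   0.9964  0.0001]]
```

>>> send_rows --rows "0 0 0 -0.0017 0.0417 0 0.16;0 0 0 -0.005 0.1083 0 0.16;0 0 0 -0.0083 0.1833 0 0.16;0 0 0 -0.0117 0.2583 0 0.16;0 0 0 -0.015 0.325 0 0.16;0 0 0 -0.015 0.3633 0 0.16;0 0 0 -0.0155 0.3783 0 0.16;0 0 0 -0.0155 0.3783 0 0.16"

```text
time: 12.88
eef_pos: [0.5265, -0.1044, 0.1434]
tcp_rot: [0.042, 0.999, -0.0, 0.0]
contact_force: [0.4, 0.0, -2.1]
opening: 0.582
finger_force: 9.4
```

```bash
cat > ov.py <<'E'
from h import *
import pickle
def overlay(p,pose,gap,name,box,f,dz=0):
    "pose: tcp xyz,yaw ; draw jaw plates + plug"
    x0,y0,w_,h_=box; im=cv2.resize(p["color"][y0:y0+h_,x0:x0+w_][:,:,::-1],None,fx=f,fy=f,interpolation=cv2.INTER_CUBIC)
    T,yaw=pose; u=np.array([np.cos(yaw),np.sin(yaw),0]); n=np.array([-u[1],u[0],0])
    for s in(1,-1):
        B=T+s*n*gap/2; pts=[proj(p,B+u*l+np.array([0,0,z])) for l,z in((.0933,dz),(.1333,dz),(.1333,dz+.024),(.0933,dz+.024))]
        cv2.polylines(im,[np.round((np.array(pts)-[x0,y0])*f).astype(int)],True,(0,0,255) if s>0 else (255,0,0),1)
    for c in((.6397,-.1146),):
        for z in(.02,.065): cv2.polylines(im,[np.round((np.array([proj(p,[c[0]+.014*np.cos(a),c[1]+.014*np.sin(a),z]) for a in np.linspace(0,6.28,30)])-[x0,y0])*f).astype(int)],True,(0,255,0),1)
    cv2.imwrite("pics/"+name,im)
E
python3 - <<'E'
from ov import *
np.set_printoptions(precision=4,suppress=True)
s=ctrl.get_state(); print(s["time"],s["eef_pos"],s["opening"])
p=ctrl.read_camera("scene"); t=ctrl.read_camera("top"); pickle.dump((p,t),open("hv.pkl","wb"))
X=R.from_quat(s["tcp_rot"]).as_matrix()[:,0]; yaw=np.arctan2(-X[1],-X[0]); print(yaw)
overlay(p,(s["eef_pos"],yaw),.053,"h1.png",(150,110,140,130),4,-.0255)
overlay(t,(s["eef_pos"],yaw),.053,"h2.png",(260,110,60,130),4,-.0255)
cv2.imwrite("pics/h.png",np.hstack([cv2.imread("pics/h1.png"),cv2.imread("pics/h2.png")]))
E
```

```text
12.875 [ 0.5265 -0.1044  0.1434] 0.5818476931712885
-0.08384308777517874
```

View pics/h.png

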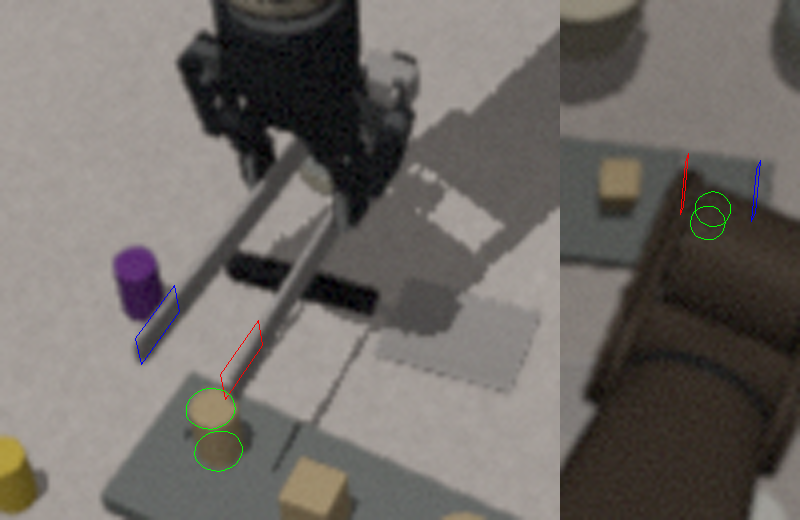

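The overlay (green) fits the plug. The right jaw matches its blue outline at (157,325), and the left jaw sits about 3 mm further out than its red one. There is ample clearance, so I'm applying a small correction and descending.

Converted, 87 mm / 600 = 0.145, 80 mm / 600 = 0.1333.

>>> send_rows --rows "0 0 0 -0.0017 -0.0033 0.0167 0.16;0 0 0 -0.0017 -0.0033 0.0417 0.16;0 0 0 -0.0017 -0.0033 0.0667 0.16;0 0 0 -0.0017 -0.0033 0.0917 0.16;0 0 0 -0.0017 -0.0033 0.1167 0.16;0 0 0 -0.0017 -0.0033 0.1333 0.16;0 0 0 -0.0017 -0.0033 0.145 0.16;0 0 0 -0.0017 -0.0033 0.145 0.16"

```text
time: 13.98
eef_pos: [0.5272, -0.107, 0.0559]
tcp_rot: [0.043, 0.999, 0.0, -0.0]
contact_force: [0.2, -0.4, -1.3]
opening: 0.577
finger_force: 9.4
```

Run:
```python
from ov import *
np.set_printoptions(precision=4,suppress=True)
s=ctrl.get_state(); print(s["time"],s["eef_pos"],s["opening"],s["contact_force"])
p=ctrl.read_camera("scene")
X=R.from_quat(s["tcp_rot"]).as_matrix()[:,0]; yaw=np.arctan2(-X[1],-X[0]); print(yaw)
overlay(p,(s["eef_pos"],yaw),.058,"i.png",(150,150,130,100),6,-.0255)
```

```text
13.975 [ 0.5272 -0.107   0.0559] 0.5768124749704275 [ 0.1799 -0.4115 -1.2505]
-0.08509998900171929
```

View pics/i.png

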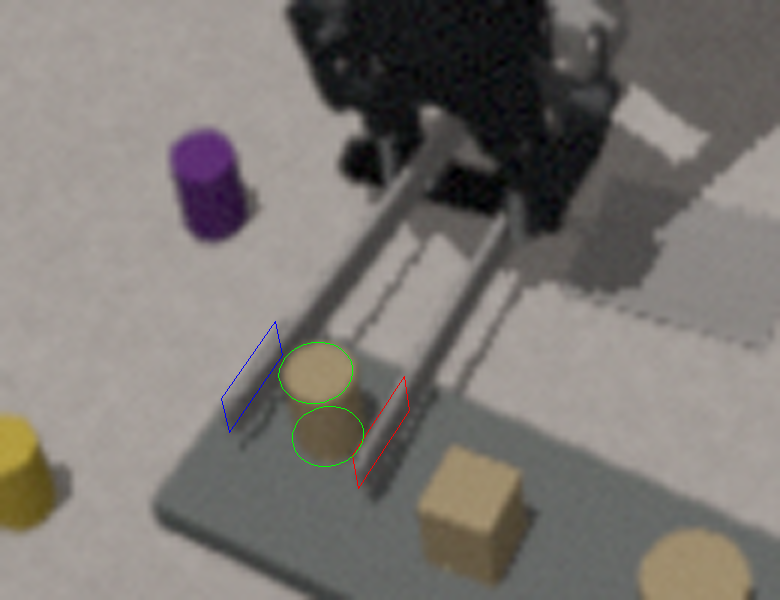

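The plug stands upright and centred between the jaws, about 77 px clear to the arm on either side of (322,405). Closing slowly.

>>> send_rows --rows "0 0 0 0 0 0 0.1;0 0 0 0 0 0 0.04;0 0 0 0 0 0 -0.02;0 0 0 0 0 0 -0.08;0 0 0 0 0 0 -0.14;0 0 0 0 0 0 -0.2;0 0 0 0 0 0 -0.3;0 0 0 0 0 0 -0.4" --grip_force 45

```text
time: 15.02
eef_pos: [0.5274, -0.1072, 0.0563]
tcp_rot: [0.043, 0.999, -0.0, 0.0]
contact_force: [0.4, -0.9, -0.4]
opening: 0.443
finger_force: 45.1
```

>>> send_rows --rows "0 0 0 0 0 0 -0.6;0 0 0 0 0 0 -0.8;0 0 0 0 0 0 -1;0 0 0 0 0 0 -1"

```text
time: 15.52
eef_pos: [0.5274, -0.1071, 0.0563]
tcp_rot: [0.043, 0.999, -0.0, 0.0]
contact_force: [0.5, -0.9, -0.5]
opening: 0.442
finger_force: 45.1
```

The grip stopped at about 38 mm, as expected with the plug between the jaws. Lifting slowly.

Converted, -110 mm / 600 = -0.1833, -100 mm / 600 = -0.1667.

>>> send_rows --rows "0 0 0 0 0 -0.0033 -1;0 0 0 0 0 -0.0133 -1;0 0 0 0 0 -0.0333 -1;0 0 0 0 0 -0.0633 -1;0 0 0 0 0 -0.1 -1;0 0 0 0 0 -0.1367 -1;0 0 0 0 0 -0.1667 -1;0 0 0 0 0 -0.1833 -1"

```text
time: 16.52
eef_pos: [0.5279, -0.1073, 0.1683]
tcp_rot: [0.043, 0.999, -0.0, 0.001]
contact_force: [0.3, -0.7, -0.7]
opening: 0.443
finger_force: 45.3
```

```bash
cat > fit.py <<'E'
from h import *
from scipy.optimize import minimize
th=np.linspace(0,2*np.pi,40)
def fit(p,c0):
    c=proj(p,c0); hsv=cv2.cvtColor(p["color"],cv2.COLOR_RGB2HSV)
    m=((hsv[...,0]>10)&(hsv[...,0]<28)&(hsv[...,1]>75)).astype(np.uint8)
    n,l,st,ce=cv2.connectedComponentsWithStats(m)
    return [(st[i].tolist(),ce[i].round(1).tolist()) for i in sorted([i for i in range(1,n) if st[i,4]>15],key=lambda i:np.linalg.norm(ce[i]-c))[:3]],c
E
python3 - <<'E'
from fit import *
np.set_printoptions(precision=4,suppress=True)
s=ctrl.get_state(); print(s["time"],s["eef_pos"],s["opening"],s["contact_force"])
p=ctrl.read_camera("scene"); 
j=s["eef_pos"]+[.1129,-.0096,-.0135]; print("jaws",j); print(fit(p,j)); print("old place",proj(p,[.6397,-.1146,.0425]))
print([(round(d["p"],2),w(p,d["position"])) for d in ctrl.look_for(p,"plug")[:3]])
E
```

```text
16.525 [ 0.5279 -0.1073  0.1683] 0.44263000870413416 [ 0.2828 -0.6656 -0.7009]
jaws [ 0.6408 -0.1169  0.1548]
([([192, 178, 12, 20, 156], [197.2, 186.3]), ([220, 226, 17, 21, 253], [228.4, 235.8]), ([144, 219, 15, 20, 210], [151.4, 228.1])], array([196.9009, 188.7435]))
old place [203.5675 217.4266]
[(0.72, array([ 0.6451, -0.112 ,  0.175 ])), (0.5, array([ 0.7029, -0.2158,  0.0382]))]
```

The plug is lifted with the tongs. Its image blob moved from (203,217) to (197,186). Carrying it to the pan.

Converted, 233 mm / 600 = 0.3883, 198 mm / 600 = 0.33.

>>> send_rows --rows "0 0 0 0.0033 0.0133 -0.005 -1;0 0 0 0.0117 0.0467 -0.01 -1;0 0 0 0.025 0.0967 -0.0133 -1;0 0 0 0.04 0.155 -0.0133 -1;0 0 0 0.055 0.2133 -0.0133 -1;0 0 0 0.07 0.2717 -0.0133 -1;0 0 0 0.085 0.33 -0.0133 -1;0 0 0 0.1 0.3883 -0.0133 -1"

```text
time: 17.62
eef_pos: [0.486, 0.1324, 0.1738]
tcp_rot: [0.042, 0.999, 0.0, -0.001]
contact_force: [0.8, -0.7, -2.5]
opening: 0.444
finger_force: 45.3
```

>>> send_rows --rows "0 0 0 0.015 0.0583 0 -1;0 0 0 0.03 0.1167 0 -1;0 0 0 0.045 0.175 0 -1;0 0 0 0.06 0.2333 0 -1;0 0 0 0.075 0.2917 0 -1;0 0 0 0.0867 0.3417 0 -1;0 0 0 0.095 0.3733 0 -1;0 0 0 0.0983 0.3867 0 -1"

```text
time: 18.62
eef_pos: [0.4473, 0.3673, 0.1739]
tcp_rot: [0.042, 0.999, -0.0, -0.0]
contact_force: [0.5, -0.4, -1.6]
opening: 0.439
finger_force: 45.4
```

>>> send_rows --rows "0 0 0 0 0.0017 0 -1;0 0 0 0 0.0017 0 -1;0 0 0 0 0.0017 0 -1;0 0 0 0 0.0017 0 -1"

```text
time: 19.12
eef_pos: [0.4487, 0.3668, 0.1744]
tcp_rot: [0.043, 0.999, -0.0, 0.0]
contact_force: [0.4, 0.4, -2.1]
opening: 0.44
finger_force: 45.4
```

```bash
cat > fin.py <<'E'
from fit import *
import pickle
np.set_printoptions(precision=4,suppress=True)
s=ctrl.get_state(); T=s["eef_pos"]; print(s["time"],T,s["opening"],s["finger_force"],s["contact_force"],abs(s["dq"]).max())
p=ctrl.read_camera("scene"); t=ctrl.read_camera("top"); pickle.dump((p,t),open("end.pkl","wb"))
j=T+[.1123,-.0075,.0425-.0363-.02]; print("plug exp",j); 
for P in(p,t):
    print(fit(P,j)); print([(round(d["p"],2),w(P,d["position"])) for d in ctrl.look_for(P,"plug")[:2]], "scale",[(round(d["p"],2),w(P,d["position"])) for d in ctrl.look_for(P,"scale")[:1]])
cv2.imwrite("pics/j.png",cv2.resize(p["color"][120:320,230:480][:,:,::-1],(750,600),interpolation=cv2.INTER_CUBIC))
E
python3 fin.py
```

```text
19.125 [0.4487 0.3668 0.1744] 0.43979003734678795 45.35887956619263 [ 0.4114  0.3984 -2.0995] 0.003892043912324074
plug exp [0.561  0.3593 0.1606]
([([420, 216, 18, 22, 267], [428.5, 226.0]), ([397, 360, 76, 24, 991], [424.7, 375.1]), ([257, 239, 18, 18, 248], [265.3, 247.8])], array([427.8819, 227.2325]))
[(0.89, array([0.565 , 0.3591, 0.1731])), (0.76, array([ 0.7051, -0.2159,  0.0384]))] scale [(0.89, array([0.5895, 0.3056, 0.0426]))]
([([130, 173, 9, 10, 70], [134.0, 177.1]), ([67, 157, 13, 37, 219], [73.1, 175.3]), ([55, 156, 15, 38, 217], [61.5, 174.3])], array([135.7731, 177.9093]))
[(0.54, array([ 0.6966, -0.2166,  0.0454]))] scale [(0.96, array([0.5612, 0.278 , 0.0448]))]
```

View pics/j.png

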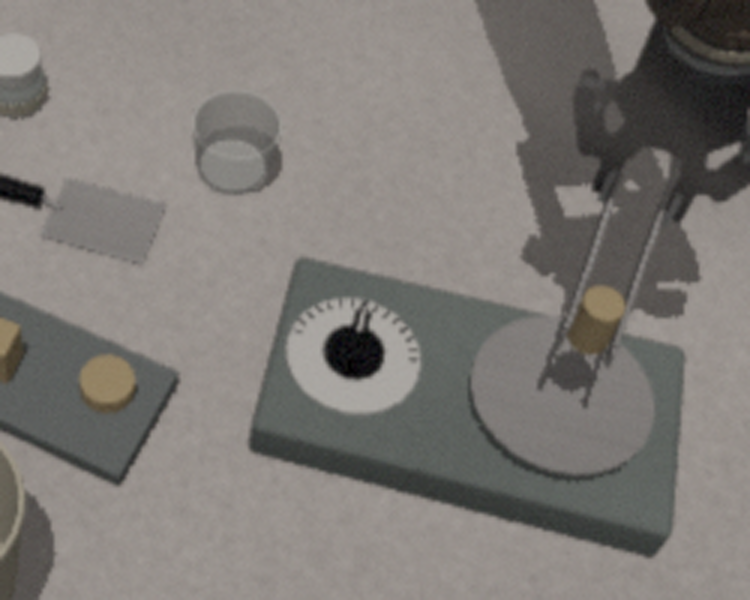

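The plug is held in the tongs above the pan at (598,320), and the pointer is still on the zero mark at (362,312). A last numeric check of upright and height before handing in.

Run:
```python
from fit import *
import pickle
np.set_printoptions(precision=4,suppress=True)
for p,z in zip(pickle.load(open("end.pkl","rb")),(0,1)):
    hsv=cv2.cvtColor(p["color"],cv2.COLOR_RGB2HSV); m=((hsv[...,0]>10)&(hsv[...,0]<28)&(hsv[...,1]>75)).astype(np.uint8)
    c=proj(p,[.561,.359,.16]); n,l,st,ce=cv2.connectedComponentsWithStats(m); i=min([i for i in range(1,n) if st[i,4]>15],key=lambda i:np.linalg.norm(ce[i]-c)); m=cv2.GaussianBlur((l==i).astype(float),(0,0),1)
    def cost(x,full=True):
        r=R.from_rotvec([x[2],x[3],0]); P=[np.array([x[0],x[1],.1605])+r.apply([.014*np.cos(a),.014*np.sin(a),h]) for a in th for h in(-.0225,.0225)]
        s=np.zeros(m.shape,np.uint8); cv2.fillConvexPoly(s,np.round(cv2.convexHull(np.array([proj(p,q) for q in P],np.float32))*16).astype(np.int32),255,cv2.LINE_AA,4)
        return ((cv2.GaussianBlur(s/255.,(0,0),1)-m)**2).sum()
    x0=np.array([.561,.359,0,0]); r=minimize(cost,x0,method="Nelder-Mead",options=dict(initial_simplex=x0+np.vstack([np.zeros(4),np.diag([.006,.006,.1,.1])]),xatol=1e-4)); print(r.x,r.fun,cost([*r.x[:2],0,0]),cost(x0))
```

```text
[0.5586 0.3599 0.0579 0.2908] 13.100124663394412 42.490126581265905 46.003436710787106
[ 0.5639  0.365   0.3248 -0.2022] 9.38169125105768 51.30072557139961 52.795805131403775
```

Run:
```python
from fit import *
import pickle
np.set_printoptions(precision=2,suppress=True,linewidth=200)
p,t=pickle.load(open("end.pkl","rb"))
for P,x,y,w_,h_ in((p,414,210,28,34),(t,126,168,18,20)):
    print("pred top",proj(P,[.561,.3593,.183]),"bottom",proj(P,[.561,.3593,.138]))
    q=np.array([proj(P,[.561+.014*np.cos(a),.3593+.014*np.sin(a),z]) for a in th for z in(.138,.183)]); print("pred bbox",q.min(0),q.max(0))
    hsv=cv2.cvtColor(P["color"],cv2.COLOR_RGB2HSV)[y:y+h_,x:x+w_].astype(int); ok=(hsv[...,0]>8)&(hsv[...,0]<30)&(hsv[...,1]>60)
    for r in range(h_): print(y+r,"".join("%4d"%v if o else "  . " for v,o in zip(hsv[r,:,2],ok[r])))
```

```text
pred top [430.94 221.18] bottom [424.9  233.12]
pred bbox [417.93 215.24] [438.22 239.04]
210   .   .   .   .   .   .   .   .   .   .   .   .   .   .   .   .   .   .   .   .   .   .   .   .   .   .   .   . 
211   .   .   .   .   .   .   .   .   .   .   .   .   .   .   .   .   .   .   .   .   .   .   .   .   .   .   .   . 
212   .   .   .   .   .   .   .   .   .   .   .   .   .   .   .   .   .   .   .   .   .   .   .   .   .   .   .   . 
213   .   .   .   .   .   .   .   .   .   .   .   .   .   .   .   .   .   .   .   .   .   .   .   .   .   .   .   . 
214   .   .   .   .   .   .   .   .   .   .   .   .   .   .   .   .   .   .   .   .   .   .   .   .   .   .   .   . 
215   .   .   .   .   .   .   .   .   .   .   .   .   .   .   .  123  .  121 113  .   .   .   .   .   .   .   .   . 
216   .   .   .   .   .   .   .   .   .   .   .   .  126 134 140 143 141 140 138 135 122  .   .   .   .   .   .   . 
217   .   .   .   .   .   .   .   .   .   .   .  123 142 146 146 145 144 142 144 144 143 132  .   .   .   .   .   . 
218   .   .   .   .   .   .   .   .   .   .   .  137 144 145 148 146 147 1
[... 3896 characters left out ...]
  .   . 
179   .   .   .   .  114 123 131 130 130 133 121 100  76  .   .   .   .   . 
180   .   .   .   .   95 106 113 119 121 112  97  75  69  .   .   .   .   . 
181   .   .   .   .   .   75  93  97  96  85  73  59  .   .   .   .   .   . 
182   .   .   .   .   .   .   .   .   .   .   64  60  .   .   .   .   .   . 
183   .   .   .   .   .   .   .   .   .   .   .   .   .   .   .   .   .   . 
184   .   .   .   .   .   .   .   .   .   .   .   .   .   .   .   .   .   . 
185   .   .   .   .   .   .   .   .   .   .   .   .   .   .   .   .   .   . 
186   .   .   .   .   .   .   .   .   .   .   .   .   .   .   .   .   .   . 
187   .   .   .   .   .   .   .   .   .   .   .   .   .   .   .   .   .   .
```

```bash
python3 -c "
from plant import ctrl
print(ctrl.sign_off())"
```

```text
the job is handed in; nothing more can be done
None
```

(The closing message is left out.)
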